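# Open the push-latched sample hatch of the tube reader

## Task

Open the tube reader on the bench for loading, using only a fingertip or the outside of the fingers. Press the grey hatch gently down once at its thumb pad until the latch lets go, take the hand away so that the hatch pops up by itself, and check that it stays up untouched for a good second; do not push it shut again. Then push the popped hatch on over, without pinching it, until it leans all the way back against its stop, and leave it there; do not disturb the cups, bottle, tube and carton around the reader.

Things in the scene. Friction and masses are not known exactly. Their poses are not given: they have to be found in the camera images.
- reader: bench-top tube reader, off-white case 175 (x) x 210 (y) x 105 mm high, fixed. Origin: on the bench under its middle; x to its rear (away from the robot at yaw 0), y to its left, z up. Grey hatch at the left of its top, with 16 mm of air under it; at the right a console with sloped display, keys and a flat printer cover (all dummies), as high as the case; case top behind the hatch 105 mm high.
- hatch_press (a point): the thumb pad (dark, 17 x 34 mm, three ribs across) on top of the hatch, 57 mm in front of the hinge axis, 13 mm behind the front edge; moves with the hatch. z points out of its top; axes as the reader's when shut, then 102 mm above the bench. Press here straight down: the latch lets go 6 to 7 mm down, at 3 to 5 N; the hatch bottoms at 9 mm.
- hatch_edge (a point): middle of the hatch's free front edge, at half its thickness, 70 mm from the hinge axis; moves with the hatch. The hatch is a smooth plate 66 (x) x 105 (y) x 8 mm.
- reader_hinge (a point): middle of the hinge axis on the case (fixed), 100 mm above the bench; the axis runs along the reader's y. Shut, the hatch's top lies 2 mm above the axis and its underside 6 mm below it.
- hatch (a joint): hatch angle, rad: 0 shut and latched, negative pressed in: lets go at about -0.115, bottom -0.165. Once let go and the finger withdrawn, a spring pin lifts it in about a second to about 1.05 (60 degrees). Above that its friction hinge stays where it is left; 1.57 upright, stop at 1.83; pushing it takes 1 to 6 N. Push-push: pressing the popped hatch down to the bottom latches it again.
- latch_pin (a joint): hidden inside the case, for the rules only: sideways position (m) of the latch's follower in its heart-shaped track. About 0 to +0.001 latched, +0.0085 after the release; it goes below -0.0025 only when the popped hatch is pushed shut again.
- spec_cup: bystander: capped specimen cup with yellow lid, 52 mm wide, 57 mm high, loose, left of the reader; origin under its middle.
- cup_clear: bystander: open clear specimen cup, 53 mm wide, 60 mm high, loose, left of the reader, further back; origin under its middle.
- dropper_bottle: bystander: clear dropper bottle, 46 mm wide, 156 mm high, loose, right of the reader; origin under its middle.
- tube_lying: bystander: red-capped sample tube, 87 mm long, 16 mm thick, lying in front of the reader; origin under its middle.
- lancet_box: bystander: small printed carton 55 x 85 x 45 mm, loose, right of the reader, further forward; origin under its middle.

How it is judged:
By the outcome, as a careful person would: the job done as asked, in the order asked, and still so for the second after the job is handed in, with the robot touching nothing.
It also fails if it takes over 40 s, if anything falls off the work surface, if the arm or the gripper's body presses on something with over 40 N, if the wrist force passes 120 N, or if a joint passes its speed limit or range.

## Robot

A 6-joint arm with a two-finger parallel gripper is mounted at the origin on a cart in front of the work surface, level with it; the furniture and walls round the work are solid. World frame = base frame: x ahead of the robot, y to its left, z up, the work surface at z = 0. Lengths are in m, angles in rad, forces in N, time in s.
With the tool pointing down it reaches from about 0.375 to 0.9 m from the base axis. Payload 3.1 kg.
Tool frame: the origin (TCP) lies at the very end of the fingers, on their centre line; the grasp point (between the pads) lies 19 mm behind it; z points along the fingers, y is the direction in which the jaws open and shut (so a half turn about z gives the same grasp; the last joint's range is limited). The gripper opens to 85 mm and grips with 20 to 120 N. Pads are 22 mm wide; open, the fingers measure 114 mm over their backs; the gripper's body (76 mm by 85 mm) begins 54 mm behind the grasp point. The pads swing forward as they close: fully open they stand 13 mm farther back than shut.
Start: joints at [1.165, 0.527, 1.433, -0, 1.181, -0.178], TCP at [0.14, 0.609, 0.201] pointing down, gripper open.
Joint ranges: [-3.08, 3.08], [-0.75, 2.2], [0.22, 2.44], [-1.43, 4.57], [0, 2.65], [-2.85, 2.85]. Speed limits (rad/s): [2.79, 2.79, 3.14, 3.14, 3.14, 3.14].

## Interface

Orientations are given as a unit quaternion [x, y, z, w].
In Python, from workcell import sense, eyes, job_done gives the robot as it stands.
- The arm moves only by the shell command python3 -m creep 'ROWS'. ROWS is JSON, a list of rows, each a list of 7 numbers: the opening, from 0 (shut) to 1 (fully open), then the shift along the tool's x, y, z in mm, then the turn, a rotation vector about the tool's x, y, z in rad. In form: [[jaw, tx, ty, tz, rx, ry, rz], ...]. A call has 1 to 12 rows; each row is the pose to reach, as a shift and turn from the pose commanded when the call began, along the tool's axes at that moment; what a row does not reach only later rows make up. A row lasts 1/10 s, in which the tool goes at most 50 mm and 8.59 degrees, less where a joint would pass 70% of its speed; a pose out of reach is approached as far as the arm can. A call with a gripper value outside its range is refused whole. The fingers move at their own pace and stop on an object; the grip force is fixed at half the most. Time passes only in rows, so rows that repeat a pose let the fingers close. It gives the time, the measured TCP pose, the force and the opening at its end, in the units of the state.
- sense(): the state, without advancing time (a new reading comes with each control period).
- eyes.get_image(name): name is "scene" or "side" or "wrist"; returns a dict with "frame" (420x560x3 uint8, red, green, blue), "z_map" (420x560 float32, m along the optical axis (not along the pixel's ray), 0 where there is no reading), "fx", "fy", "cx", "cy" (pixels), "distortion" ([k1, k2, p1, p2, k3] as OpenCV has them; the pictures are not rectified), "camera_from_world" (4x4, takes a point from world to camera coordinates). Camera axes: x right, y down, z forward; pixel columns grow to the right and rows downward; lengths in m; the calibration is good to about 2 mm. A picture is of the moment at which its call begins.
- job_done(): hands the job in, once; it reports no verdict.
The state is a dict: "time": time; "joint_pos": joint angles; "qvel": joint speeds; "effort": joint torques, N m; "ee_pos": TCP position; "tcp_rot": TCP orientation; "ft_force": force on the tool from outside, world axes, zero at the start; "wrist_torque": the same for the moment, N m; "opening": finger opening in m.
Only numpy, scipy, OpenCV 4.12 (cv2) and the standard library are available. Lean on these libraries where they do the work, as an engineer would, in place of code of your own. Each camera call takes 0.05 s, during which the arm holds its last target. There are 200 camera calls.

## Working session

There is one attempt and no reset: what is moved stays moved. The work goes in short steps, Python scripts to look and compute and a shell command to move; the robot and the scene stay as the last step left them, time stands still between calls to the robot, and variables do not carry over. Pictures are saved under pics/ and viewed, about 8 in all and at most 12, crops included, and the job is handed in when it is done.

```bash
mkdir -p pics; cat > h.py <<'E'
import numpy as np, cv2
from workcell import sense, eyes
def get(n):
    d=eyes.get_image(n); d['K']=np.array([[d['fx'],0,d['cx']],[0,d['fy'],d['cy']],[0,0,1.]]); d['D']=np.array(d['distortion'],float)
    d['T']=np.array(d['camera_from_world']); return d
def world(d):
    h,w=d['z_map'].shape; u,v=np.meshgrid(np.arange(w),np.arange(h))
    p=cv2.undistortPoints(np.stack([u,v],-1).reshape(-1,1,2).astype(np.float32),d['K'],d['D']).reshape(h,w,2)
    z=d['z_map']; c=np.dstack([p*z[...,None],z]); T=np.linalg.inv(d['T'])
    W=c@T[:3,:3].T+T[:3,3]; W[z==0]=np.nan; return W
def ray(d,uv,h):
    p=cv2.undistortPoints(np.array(uv,np.float32).reshape(-1,1,2),d['K'],d['D']).reshape(-1,2)
    T=np.linalg.inv(d['T']); r=np.c_[p,np.ones(len(p))]@T[:3,:3].T; o=T[:3,3]
    return o+r*((h-o[2])/r[:,2])[:,None]
def save(d,n): cv2.imwrite('pics/'+n,d['frame'][...,::-1])
E
python3 - <<'E'
from h import *
import pickle
for n in ['scene','side']:
    d=get(n); save(d,n+'0.png'); pickle.dump(d,open(n+'0.pkl','wb')); T=np.linalg.inv(d['T']);print(n,T[:3,3],T[:3,2])
print(sense())
E
```

```text
scene [0.12180538 0.43207782 0.70661504] [ 0.48454796 -0.49526249 -0.72106057]
side [0.25481861 0.84568543 0.42594015] [ 0.29523228 -0.88329738 -0.36417529]
{'time': 0.1, 'joint_pos': array([ 1.16552152e+00,  5.28365959e-01,  1.43381382e+00,  2.85269736e-05,
        1.18141375e+00, -1.78484145e-01]), 'qvel': array([ 0.0014542 , -0.00198366, -0.00213779,  0.00100541, -0.00011518,
       -0.00213371]), 'effort': array([ 5.28782778e-05, -4.43303812e+01, -1.78586483e+01, -1.86304237e-04,
        3.92316244e-03,  1.06184612e-05]), 'ee_pos': array([0.14019404, 0.60832762, 0.19962338]), 'tcp_rot': array([ 1.13157809e-01,  9.93576524e-01, -9.54328176e-04, -3.00511068e-04]), 'ft_force': array([ 0.09556106, -0.10274005, -0.71009063]), 'wrist_torque': array([-0.00563834,  0.02124512, -0.05854226]), 'opening': 0.08552612873329357}
```

View pics/scene0.png

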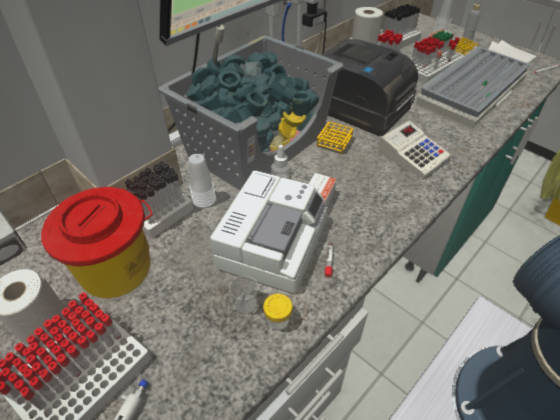

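View pics/side0.png

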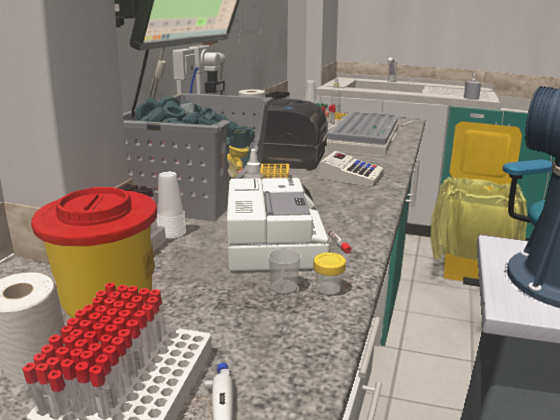

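The scene view shows the reader at about (275,230), the grey hatch near (280,225), the yellow cup at (278,308), the clear cup at (243,295) and the tube at (328,260). I'll zoom in on the reader and measure with depth.

```bash
python3 - <<'E'
from h import *
import pickle
d=pickle.load(open('scene0.pkl','rb')); W=world(d)
c=d['frame'][160:335,200:350,::-1]; cv2.imwrite('pics/crop0.png',cv2.resize(c,None,fx=3.4,fy=3.4,interpolation=cv2.INTER_CUBIC))
f=d['frame'].astype(int); sub=np.zeros(f.shape[:2],bool); sub[165:300,205:345]=1
top=sub&(abs(W[...,2]-0.105)<0.004)
P=W[top]; r=cv2.minAreaRect((P[:,:2]*1000).astype(np.float32)); print('top',r,cv2.boxPoints(r),len(P))
hs=cv2.cvtColor(d['frame'],cv2.COLOR_RGB2HSV)
g=sub&(abs(W[...,2]-0.102)<0.006)&(hs[...,2]<150)&(hs[...,1]<60)
n,l,s,ce=cv2.connectedComponentsWithStats(g.astype(np.uint8))
for i in range(1,n):
    if s[i,4]>30:
        q=W[l==i]; r=cv2.minAreaRect((q[:,:2]*1000).astype(np.float32)); print(s[i],ce[i],r,np.median(q[:,2]))
for uv in [(262,240),(275,220),(288,226),(300,225)]: print(uv,W[uv[1],uv[0]],hs[uv[1],uv[0]])
E
```

```text
top ((567.5791015625, 43.22453308105469), (235.49685668945312, 257.3332214355469), 43.04807662963867) [[ 393.70142    56.875206]
 [ 569.3601   -131.17908 ]
 [ 741.4568     29.57386 ]
 [ 565.7981    217.62814 ]] 4032
[271 165  19   8  92] [280.67391304 167.82608696] ((616.9226684570312, -78.81013488769531), (40.292362213134766, 24.080184936523438), 42.500221252441406) 0.09998113214428778
[ 246  201   59   51 1668] [274.48621103 226.33333333] ((507.5442199707031, 47.866119384765625), (77.73831939697266, 113.49141693115234), 22.543201446533203) 0.1008208379091649
(262, 240) [0.4971408  0.09464269 0.10065228] [110   5 146]
(275, 220) [0.51291409 0.04355835 0.10344024] [113   7 147]
(288, 226) [0.48639714 0.03503216 0.09945701] [90  3 96]
(300, 225) [ 0.48984763 -0.0047146   0.06728231] [48 13 96]
```

View pics/crop0.png

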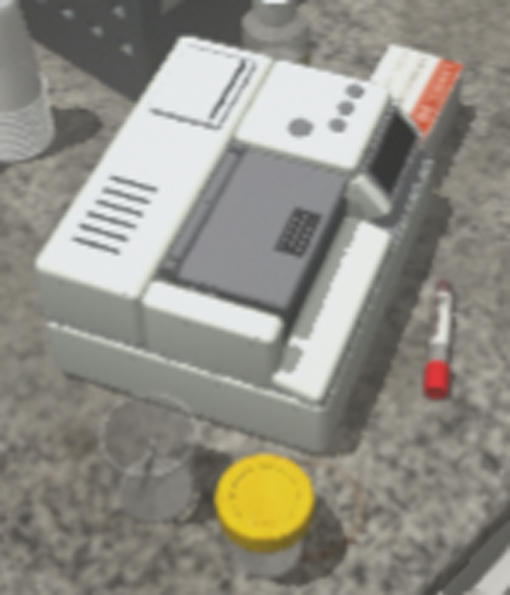

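```bash
python3 - <<'E'
from h import *
import pickle
d=pickle.load(open('scene0.pkl','rb')); W=world(d)
hs=cv2.cvtColor(d['frame'],cv2.COLOR_RGB2HSV)
c=np.array([(175,272),(290,305),(345,200),(235,150),(298,232)])/3.4+[200,160]-0.35
p=ray(d,c,0.102); print(p.round(4))
g=np.zeros(hs.shape[:2],bool); g[201:252,246:305]=1
g&=(hs[...,2]<115)&(abs(W[...,2]-.102)<.005)
n,l,s,ce=cv2.connectedComponentsWithStats(g.astype(np.uint8))
for i in range(1,n):
    if s[i,4]>15: print(s[i],ce[i],ray(d,[ce[i]],.102), cv2.minAreaRect((ray(d,np.argwhere(l==i)[:,::-1],.102)[:,:2]*1000).astype(np.float32)))
# reader yaw from edge: long edges of hatch
for a,b in [(0,1),(3,2),(1,2),(0,3)]: v=p[b]-p[a]; print(np.linalg.norm(v),np.degrees(np.arctan2(v[1],v[0])))
# heights around pad along reader x and y
m=(hs[...,2]<200)
s2=get('side'); W2=world(s2)
yaw=np.radians(22.5)
ex=np.array([np.cos(yaw),np.sin(yaw)]); ey=np.array([-ex[1],ex[0]]); o=p[4,:2]
A=np.concatenate([W.reshape(-1,3),W2.reshape(-1,3)]); A=A[~np.isnan(A[:,0])]
L=np.c_[(A[:,:2]-o)@ex,(A[:,:2]-o)@ey]
print('rows x -80..180, cols y 120..-160')
for x in range(-80,181,20):
    print(x,[int(1000*np.median(q)) if len(q:=A[(abs(L[:,0]*1000-x)<6)&(abs(L[:,1]*1000-y)<6),2]) else -1 for y in range(120,-161,-20)])
E
```

```text
[[0.5116 0.1087 0.102 ]
 [0.4501 0.0822 0.102 ]
 [0.4796 0.0048 0.102 ]
 [0.5539 0.0195 0.102 ]
 [0.4826 0.0411 0.102 ]]
[281 221  14  15 114] [287.33333333 228.04385965] [[0.48224241 0.04138133 0.102     ]] ((482.2513122558594, 40.87098693847656), (15.944570541381836, 34.041656494140625), 22.836519241333008)
[247 229  11  14  37] [251.83783784 237.43243243] [[0.5145783  0.10410088 0.102     ]] ((518.6483764648438, 100.11482238769531), (14.330270767211914, 32.813899993896484), 35.10604476928711)
0.06702849899160628 -156.650817601843
0.07567008631649218 -168.824162779593
0.08280734909565744 -69.10659101332611
0.09874612800063208 -64.68231964988225
rows x -80..180, cols y 120..-160
-80 [0, 0, 0, -1, 0, -1, 5, 9, 10, 6, -1, 0, -1, -1, -1]
-60 [0, 0, -1, -1, -1, -1, -1, -1, -1, -1, -1, -1, -1, -1, -1]
-40 [55, -1, 36, 53, 52, 51, 49, 51, 49, 48, 49, 47, 48, -1, -1]
-20 [55, 1, 40, 67, 67, 66, 67, 66, 66, 78, 89, 89, 87, -1, 43]
0 [0, 0, 48, 100, 100, 100, 101, 100, 100, 100, 102, 102, 103, -1, -1]
20 [46, -1, 66, 100, 100, 100, 100, 100, 101, 100, 102, 102, 102, -1, -1]
40 [24, 42, 68, 100, 100, 100, 100, 100, 100, 100, 102, 102, 102, -1, -1]
60 [33, 0, 60, 100, 101, 102, 102, 102, 102, 101, 102, 102, 102, -1, 91]
80 [0, 0, 50, 103, 104, 103, 103, 103, 103, 105, 106, 106, 105, -1, 122]
100 [0, 0, 49, 103, 104, 103, 104, 103, 104, 105, 106, 106, 105, -1, 96]
120 [-1, 0, 49, 103, 103, 103, 104, 103, 103, 105, 105, 105, 104, -1, -1]
140 [0, 0, 0, 0, -1, -1, -1, -1, -1, -1, -1, -1, 208, 212, 170]
160 [0, 0, 0, 0, 0, -1, -1, -1, -1, -1, -1, -1, 206, 103, 43]
180 [0, 0, 0, 0, 0, 0, -1, -2, -1, -1, -1, 0, 205, 142, 16]
```

```bash
python3 -m creep '[[0,-115,-120,0,0,0,-0.15],[0,-115,-120,0,0,0,-0.15],[0,-115,-120,0,0,0,-0.15],[0,-458,-478,0,0,0,-0.623],[0,-458,-478,0,0,0,-0.623],[0,-458,-478,0,0,0,-0.623],[0,-458,-478,0,0,0,-0.623],[0,-458,-478,0,0,0,-0.623],[0,-458,-478,0,0,0,-0.623],[0,-458,-478,0,0,0,-0.623],[0,-458,-478,0,0,0,-0.623],[0,-458,-478,0,0,0,-0.623]]'
```

```text
time: 1.35
ee_pos: [0.4391, 0.1071, 0.2006]
tcp_rot: [-0.197, 0.98, 0.0, 0.0]
ft_force: [0.9, 1.0, 0.8]
opening: -0.0
```

```bash
python3 -m creep '[[0,0,0,0,0,0,0],[0,0,0,0,0,0,0]]'; python3 - <<'E'
from h import *
p=sense()['ee_pos'];d=np.array([.4786,.0398])-p[:2];print(p,d@[-.922,-.386],d@[-.386,.922],sense()['ft_force'])
E
```

```text
time: 1.55
ee_pos: [0.4387, 0.1079, 0.2003]
tcp_rot: [-0.195, 0.981, 0.0, -0.0]
ft_force: [-0.2, 1.3, -0.8]
opening: 0.0
[0.43871964 0.10792675 0.20026439] -0.010472769036752955 -0.07820668376946817 [-0.2489765   1.33236481 -0.77168487]
```

```bash
python3 -m creep '[[0,-10,-78,40,0,0,0],[0,-10,-78,40,0,0,0],[0,-10,-78,75,0,0,0],[0,-10,-78,75,0,0,0],[0,-10,-78,75,0,0,0]]'; python3 - <<'E'
from h import *
s=sense();p=s['ee_pos'];d=np.array([.4786,.0398])-p[:2];print(p,d@[-.922,-.386],d@[-.386,.922],s['ft_force'])
for n in ['scene','wrist']: save(get(n),n+'1.png')
a=cv2.imread('pics/scene1.png')[150:330,190:360]; cv2.imwrite('pics/crop1.png',cv2.resize(a,None,fx=3,fy=3,interpolation=cv2.INTER_CUBIC))
E
```

```text
time: 2.05
ee_pos: [0.4761, 0.0426, 0.1253]
tcp_rot: [-0.198, 0.98, 0.001, -0.002]
ft_force: [1.0, 0.7, 1.2]
opening: -0.0004
[0.4761492  0.04255239 0.12529792] -0.001197215109518735 -0.0034837124258062734 [1.01384196 0.74607392 1.24233244]
```

View pics/crop1.png

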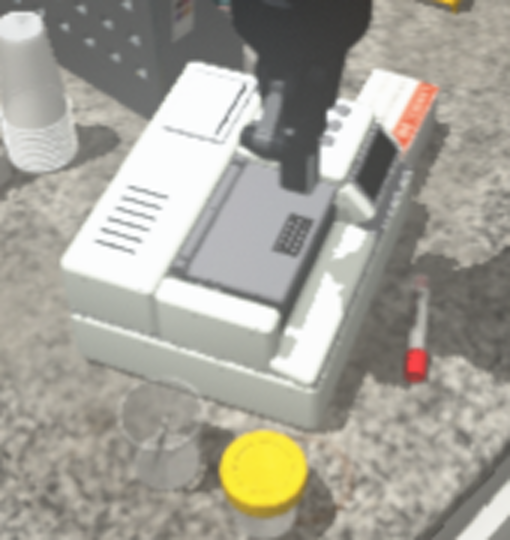

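View pics/wrist1.png

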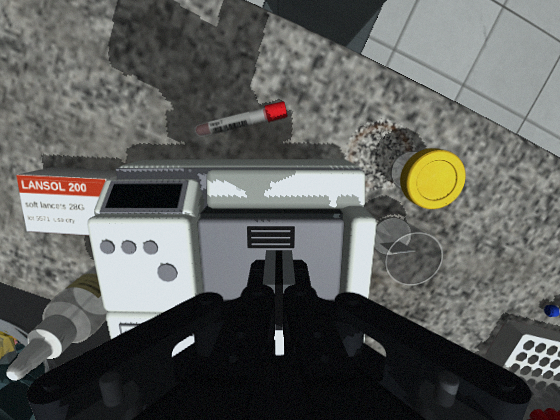

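The crop shows the shut fingertips at about (297,187), just behind and above the pad (293,235). In the wrist view the pad is at (271,237) and the fingertips around (278,252). I'll project the TCP to verify.

```bash
python3 - <<'E'
from h import *
for n in ['wrist','scene']:
    d=get(n); s=sense(); p=s['ee_pos']; T=d['T']
    for q in [p,[p[0],p[1],.102],[.4823,.041,.102]]:
        r,_=cv2.Rodrigues(T[:3,:3]); print(n,cv2.projectPoints(np.array([q],float),r,T[:3,3],d['K'],d['D'])[0].ravel())
    if n=='wrist': print('pad by wrist',ray(d,[(271,237)],.102), p)
    else: 
      hs=cv2.cvtColor(d['frame'],cv2.COLOR_RGB2HSV); print('crop tip px',297/3+190,187/3+150)
E
```

```text
wrist [280.1887378  242.01314748]
wrist [280.00418096 228.4283646 ]
wrist [276.41234552 232.85006297]
pad by wrist [[0.48672773 0.03865493 0.102     ]] [0.47822438 0.04205498 0.12697126]
scene [288.74511723 220.37360752]
scene [288.64430942 229.23248221]
scene [287.4476661 227.9190814]
crop tip px 289.0 212.33333333333334
```

```bash
python3 -m creep '[[0,-2,-4,10,0,0,0],[0,-2,-4,15,0,0,0],[0,-2,-4,15,0,0,0],[0,-2,-4,15,0,0,0]]'; python3 - <<'E'
from h import *
for n in ['scene','side']:
    d=get(n);W=world(d);p=sense()['ee_pos'];hs=cv2.cvtColor(d['frame'],cv2.COLOR_RGB2HSV)
    m=(np.linalg.norm(W[...,:2]-p[:2],axis=-1)<.03)&(W[...,2]>.107)&(W[...,2]<.17)
    Q=W[m]; print(n,p,len(Q)); 
    for z in np.arange(.107,.15,.005):
        q=Q[abs(Q[:,2]-z)<.0025]; print(z.round(3),len(q), (q.mean(0)-p)[:2].round(4) if len(q) else '')
    cv2.imwrite(f'pics/{n}2.png',cv2.resize(d['frame'][160:290,210:350,::-1],None,fx=4,fy=4))
E
```

```text
time: 2.65
ee_pos: [0.481, 0.038, 0.1102]
tcp_rot: [-0.197, 0.98, 0.0, -0.0]
ft_force: [0.1, -0.8, 0.6]
opening: -0.0001
scene [0.4810915  0.0380326  0.11038749] 118
0.107 0 
0.112 0 
0.117 0 
0.122 0 
0.127 0 
0.132 0 
0.137 1 [-0.0045  0.0051]
0.142 4 [-0.0027  0.0073]
0.147 18 [-0.0064  0.0057]
side [0.48122292 0.03798469 0.11049825] 200
0.107 0 
0.112 0 
0.117 0 
0.122 0 
0.127 0 
0.132 0 
0.137 0 
0.142 29 [-0.0014  0.0076]
0.147 26 [-0.0028  0.0104]
```

View pics/side2.png

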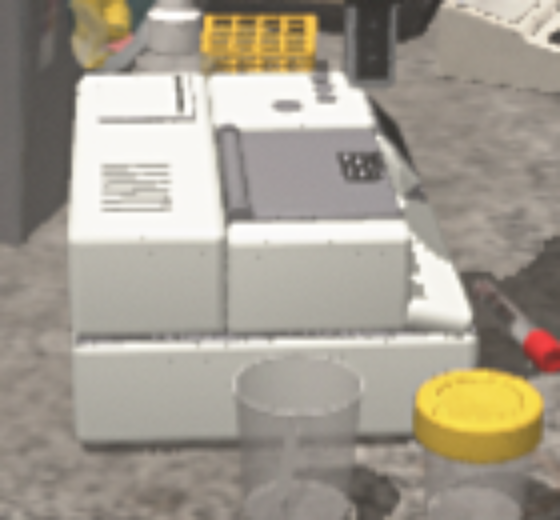

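The side crop shows the fingertip bottom at about (370,80), roughly 30 mm above the pad at (360,165), although the TCP reads 0.110. The depth readings agree with this, so I'll go down by feel and keep checking the visible tip.

```bash
python3 -m creep '[[0,0,0,5,0,0,0],[0,0,0,5,0,0,0]]'; cat > tip.py <<'E'
from h import *
for n in ['scene','side']:
    d=get(n);W=world(d);s=sense();p=s['ee_pos']
    m=(np.linalg.norm(W[...,:2]-p[:2],axis=-1)<.04)&(d['frame'].max(-1)<75)&(W[...,2]>.104)
    q=np.argwhere(m); v=q[:,0].max(); b=q[q[:,0]>=v-2]; w=np.array([W[i,j] for i,j in b]); print(n,p.round(4),s['ft_force'].round(1),'tip px',b.mean(0)[::-1],w.mean(0).round(4),w[:,2].min().round(4))
E
python3 tip.py
```

```text
time: 2.95
ee_pos: [0.4808, 0.0381, 0.105]
tcp_rot: [-0.197, 0.98, 0.0, -0.0]
ft_force: [-0.6, 0.1, -0.1]
opening: 0.0001
scene [0.4809 0.0381 0.1052] [-0.  -0.5 -0.8] tip px [297.11111111 188.66666667] [0.463  0.0385 0.2157] 0.2052
side [0.481  0.0381 0.1053] [ 0.  -0.4 -1.2] tip px [302.63636364 180.        ] [0.4763 0.0519 0.1462] 0.1438
```

```bash
python3 - <<'E'
from h import *
a=get('scene');b=get('side');T=0
ims=[]
for d,y,x in((a,150,220),(b,130,230)):
    f=d['frame'][y:y+130,x:x+130,::-1]; ims.append(cv2.resize(f,None,fx=3,fy=3,interpolation=cv2.INTER_CUBIC))
    p=sense()['ee_pos']; r,_=cv2.Rodrigues(d['T'][:3,:3])
    c=cv2.projectPoints(np.array([p,[p[0],p[1],p[2]+.03]]),r,d['T'][:3,3],d['K'],d['D'])[0].reshape(-1,2); print(c, d['z_map'][180,302] )
    for q in c: cv2.circle(ims[-1],tuple(int(v) for v in (q-[x,y])*3),3,(0,0,255),-1)
cv2.imwrite('pics/c3.png',np.hstack(ims))
E
```

```text
[[288.92855466 226.14246272]
 [289.05746521 215.39226627]] 0.75390136
[[301.59835544 198.74994395]
 [301.97355106 183.01932249]] 0.8661214
```

View pics/c3.png

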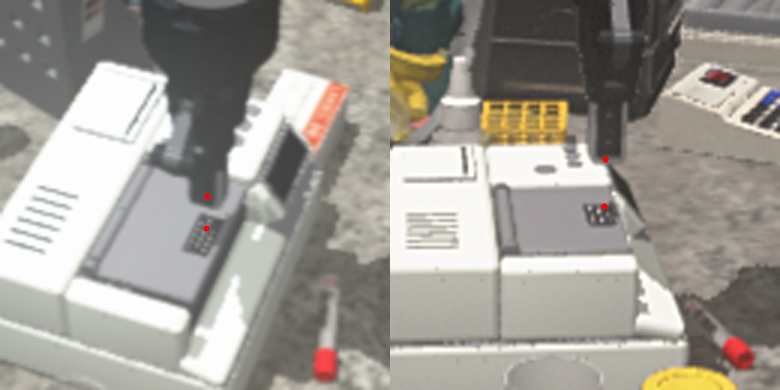

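The left panel shows the fingertip end near (207,203) and the right panel shows it near (607,160). That puts the visible tip about 27 mm above the reported TCP, so I expect contact near a TCP z of about 0.075.

```bash
python3 -m creep '[[0,0,0,5,0,0,0],[0,0,0,7,0,0,0],[0,0,0,7,0,0,0]]'; python3 -m creep '[[0,0,0,4,0,0,0],[0,0,0,7,0,0,0],[0,0,0,7,0,0,0]]'
```

```text
time: 3.45
ee_pos: [0.4808, 0.0381, 0.0981]
tcp_rot: [-0.197, 0.98, 0.0, -0.001]
ft_force: [0.5, 0.2, 0.2]
opening: -0.0002
time: 3.75
ee_pos: [0.4808, 0.0381, 0.091]
tcp_rot: [-0.197, 0.98, 0.0, -0.0]
ft_force: [-0.5, 0.8, 0.1]
opening: 0.0006
```

```bash
python3 tip.py; python3 - <<'E'
from h import *
a=get('side');d=a;y,x=130,230
f=cv2.resize(d['frame'][y:y+130,x:x+130,::-1],None,fx=3,fy=3,interpolation=cv2.INTER_CUBIC)
w=get('wrist')['frame'][150:350,180:380,::-1]; w=cv2.resize(w,(390,390))
cv2.imwrite('pics/c4.png',np.hstack([f,w]))
E
```

```text
scene [0.481  0.0381 0.0912] [-0.3  0.  -0.3] tip px [298.8 190. ] [0.4641 0.0327 0.2078] 0.1987
side [0.4811 0.0381 0.0914] [-0.1  0.9  0. ] tip px [302.5        187.90909091] [0.4763 0.0516 0.1314] 0.1282
```

View pics/c4.png

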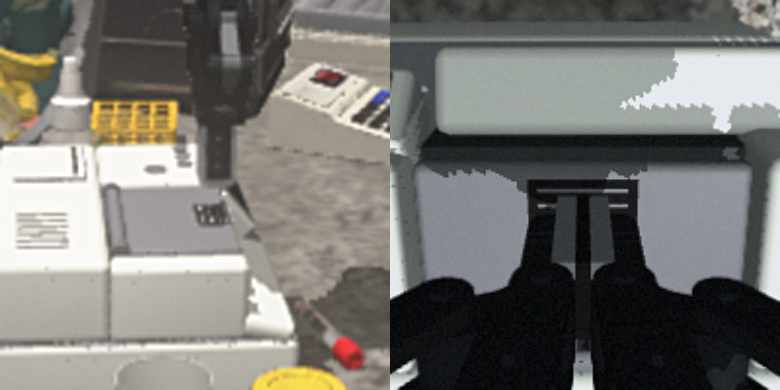

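Left panel: the fingertip end at (215,180) is now about 18 mm above the pad at (210,213). Right panel: the fingers are centred over the pad at (583,200). No contact force yet, so I'll continue in small steps.

```bash
python3 -m creep '[[0,0,0,4,0,0,0],[0,0,0,8,0,0,0],[0,0,0,8,0,0,0]]'; python3 -m creep '[[0,0,0,2,0,0,0],[0,0,0,2,0,0,0]]';python3 -m creep '[[0,0,0,2,0,0,0],[0,0,0,2,0,0,0]]'; python3 tip.py
```

```text
time: 4.25
ee_pos: [0.4807, 0.0381, 0.0829]
tcp_rot: [-0.197, 0.98, 0.0, -0.001]
ft_force: [-0.2, 0.3, -0.2]
opening: -0.0003
time: 4.45
ee_pos: [0.4811, 0.0381, 0.0813]
tcp_rot: [-0.197, 0.98, 0.0, -0.0]
ft_force: [-0.1, 0.4, -0.6]
opening: 0.0004
time: 4.65
ee_pos: [0.4811, 0.0381, 0.0794]
tcp_rot: [-0.197, 0.98, 0.0, -0.0]
ft_force: [0.1, 0.7, -0.6]
opening: 0.0001
scene [0.4812 0.0381 0.0794] [ 0.1 -0.5 -0.2] tip px [299.5 193. ] [0.4688 0.0251 0.1922] 0.1917
side [0.4812 0.038  0.0795] [0.1 0.5 0.4] tip px [302. 194.] [0.4769 0.0516 0.1199] 0.1175
```

```bash
python3 -m creep '[[0,0,0,2,0,0,0],[0,0,0,3,0,0,0],[0,0,0,3,0,0,0]]';for i in 1 ; do python3 -m creep '[[0,0,0,2,0,0,0],[0,0,0,2,0,0,0]]'; done; python3 -m creep '[[0,0,0,2,0,0,0],[0,0,0,2,0,0,0]]';python3 tip.py
```

```text
time: 5.05
ee_pos: [0.4811, 0.0381, 0.0763]
tcp_rot: [-0.197, 0.98, 0.0, -0.0]
ft_force: [0.1, -0.1, 1.6]
opening: -0.0
time: 5.25
ee_pos: [0.481, 0.0381, 0.0743]
tcp_rot: [-0.197, 0.98, 0.0, -0.0]
ft_force: [-0.0, -0.3, 0.2]
opening: 0.0004
time: 5.45
ee_pos: [0.4811, 0.038, 0.0723]
tcp_rot: [-0.197, 0.98, 0.0, -0.0]
ft_force: [0.8, -0.3, -0.5]
opening: -0.0002
scene [0.4811 0.0381 0.0724] [ 0.3 -0.2 -0.1] tip px [300.375 189.125] [0.4482 0.0474 0.2303] 0.2001
side [0.4812 0.038  0.0724] [ 0.4  0.5 -0.3] tip px [302.0625 197.6875] [0.4767 0.0514 0.1129] 0.1102
```

```bash
python3 -m creep '[[0,0,0,2,0,0,0],[0,0,0,2,0,0,0]]'; python3 -m creep '[[0,0,0,2,0,0,0],[0,0,0,2,0,0,0]]'; python3 tip.py
```

```text
time: 5.75
ee_pos: [0.4814, 0.038, 0.0705]
tcp_rot: [-0.197, 0.98, -0.0, 0.0]
ft_force: [-0.2, -0.2, 2.0]
opening: 0.0001
time: 5.95
ee_pos: [0.4814, 0.038, 0.0685]
tcp_rot: [-0.197, 0.98, -0.0, 0.0]
ft_force: [0.1, -0.4, 1.8]
opening: -0.0002
scene [0.4815 0.038  0.0686] [0.7 0.4 1.4] tip px [301.         190.33333333] [0.4453 0.0492 0.2307] 0.2284
side [0.4814 0.038  0.0685] [ 0.8 -1.1  1.2] tip px [301.6875 199.6875] [0.4773 0.0514 0.109 ] 0.106
```

```bash
python3 -m creep '[[0,0,0,1,0,0,0],[0,0,0,2,0,0,0],[0,0,0,2,0,0,0]]'; python3 - <<'E'
from h import *
print(sense()['ft_force'])
d=get('side');W=world(d)
# hatch angle: hatch-grey points in reader frame relative to pad
ex=np.array([.9225,.386]);o=np.array([.4845,.040]);L=(W[...,:2]-o)@ex;M=(W[...,:2]-o)@[-.386,.9225]
for x in (-.008,.005,.02,.035): 
    q=W[(abs(L-x)<.005)&(M>.02)&(M<.06)&(abs(W[...,2]-.1)<.02),2];print(x,len(q),np.median(q).round(4))
E
```

```text
time: 6.35
ee_pos: [0.4815, 0.038, 0.0665]
tcp_rot: [-0.197, 0.98, -0.0, 0.0]
ft_force: [0.0, -0.3, 2.5]
opening: 0.0001
[ 0.0117708  -0.29854514  2.48376188]
-0.008 26 0.0953
0.005 38 0.0962
0.02 43 0.0976
0.035 52 0.0988
```

```bash
python3 -m creep '[[0,0,0,1,0,0,0],[0,0,0,2,0,0,0],[0,0,0,2.5,0,0,0],[0,0,0,2.5,0,0,0]]'; python3 - <<'E'
from h import *
print(sense()['ft_force'])
d=get('side');W=world(d)
ex=np.array([.9225,.386]);o=np.array([.4845,.040]);L=(W[...,:2]-o)@ex;M=(W[...,:2]-o)@[-.386,.9225]
for x in (-.008,.005,.02,.035): 
    q=W[(abs(L-x)<.005)&(M>.02)&(M<.06)&(abs(W[...,2]-.1)<.02),2];print(x,len(q),np.median(q).round(4))
E
```

```text
time: 6.8
ee_pos: [0.4815, 0.0381, 0.064]
tcp_rot: [-0.197, 0.98, -0.0, 0.0]
ft_force: [1.6, 0.3, 1.9]
opening: -0.0003
[1.61676695 0.26450138 1.90841622]
-0.008 21 0.0922
0.005 28 0.0936
0.02 38 0.0958
0.035 45 0.0977
```

```bash
python3 -m creep '[[0,0,0,0.7,0,0,0],[0,0,0,0.7,0,0,0],[0,10,0,-45,0,0,0],[0,25,0,-95,0,0,0],[0,40,0,-145,0,0,0],[0,40,0,-145,0,0,0]]'; python3 -m creep '[[0,0,0,0,0,0,0],[0,0,0,0,0,0,0],[0,0,0,0,0,0,0],[0,0,0,0,0,0,0],[0,0,0,0,0,0,0],[0,0,0,0,0,0,0],[0,0,0,0,0,0,0],[0,0,0,0,0,0,0],[0,0,0,0,0,0,0],[0,0,0,0,0,0,0],[0,0,0,0,0,0,0],[0,0,0,0,0,0,0]]'
cat > ang.py <<'E'
from h import *
import sys
ex=np.array([.9225,.386]);o=np.array([.4845,.040])+.057*ex
for n in ['side','scene']:
    d=get(n);W=world(d);L=(W[...,:2]-o)@ex;M=(W[...,:2]-o)@[-.386,.9225]
    print(n,sense()['time'])
    for z in np.arange(.11,.18,.01):
        q=L[(abs(W[...,2]-z)<.004)&(abs(M)<.055)&(abs(L)<.075)]; print(z.round(3),len(q),np.round(np.percentile(q,[10,50,90])*1000,1) if len(q) else '')
    if len(sys.argv)>1 : cv2.imwrite('pics/%s_%s.png'%(sys.argv[1],n),cv2.resize(d['frame'][110:310,190:380,::-1],None,fx=2.8,fy=2.8,interpolation=cv2.INTER_CUBIC))
E
python3 ang.py popped; python3 -c "
from h import *;print(sense()['ee_pos'],sense()['ft_force'])"
```

```text
time: 7.45
ee_pos: [0.4453, 0.0219, 0.2133]
tcp_rot: [-0.197, 0.98, -0.002, 0.003]
ft_force: [0.3, 0.5, 0.2]
opening: 0.0003
time: 8.65
ee_pos: [0.4443, 0.0226, 0.2091]
tcp_rot: [-0.197, 0.98, -0.0, 0.0]
ft_force: [0.1, -0.8, -0.1]
opening: -0.0001
side 8.7
0.11 98 [-10.9  -4.9  -2.3]
0.12 88 [-14.2 -11.   -8.5]
0.13 94 [-21.  -17.3 -14.7]
0.14 92 [-27.6 -23.  -20.7]
0.15 92 [-32.6 -29.1 -26.8]
0.16 78 [-38.6 -35.5 -33. ]
0.17 0 
scene 8.75
0.11 86 [-11.8  -3.5  48.1]
0.12 54 [-16.2 -11.5  -9.1]
0.13 53 [-22.5 -17.7 -14.9]
0.14 51 [-28.8 -24.1 -21.5]
0.15 77 [-39.9 -31.2 -28. ]
0.16 152 [-39.9 -37.2 -34.2]
0.17 0 
[0.44434776 0.02260466 0.2090754 ] [-0.27643132  1.02146506 -1.19089935]
```

View pics/popped_side.png

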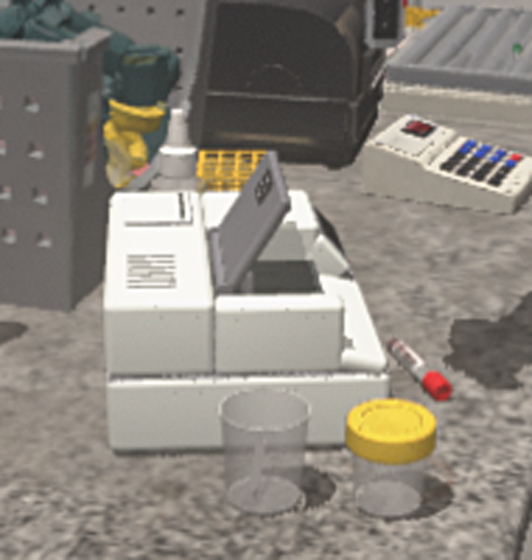

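The side crop shows the hatch standing at about 60° with its edge at (272,155), and the hand clear. I'll hold for over a second more, then lower the fingertip in front of it.

```bash
python3 -m creep '[[0,0,0,0,0,0,0],[0,0,0,0,0,0,0],[0,0,0,0,0,0,0],[0,0,0,0,0,0,0],[0,0,0,0,0,0,0],[0,0,0,0,0,0,0],[0,0,0,0,0,0,0],[0,0,0,0,0,0,0]]'; python3 ang.py | sed -n 1,8p; python3 -m creep '[[0,0,0,30,0,0,0],[0,0,0,60,0,0,0],[0,0,0,90,0,0,0],[0,0,0,90,0,0,0],[0,0,0,90,0,0,0]]'; python3 -m creep '[[0,-10,0,0,0,0,0],[0,-20,0,0,0,0,0],[0,-30,0,0,0,0,0],[0,-40,0,0,0,0,0],[0,-40,0,0,0,0,0]]'; python3 ang.py push1|grep -v ' 0 '
```

```text
time: 9.55
ee_pos: [0.4443, 0.0226, 0.209]
tcp_rot: [-0.197, 0.98, 0.0, -0.0]
ft_force: [-0.6, 0.8, 0.1]
opening: 0.0001
side 9.6
0.11 97 [-11.7  -4.8  -2.3]
0.12 87 [-15.1 -10.9  -8.4]
0.13 89 [-21.  -17.2 -14.8]
0.14 88 [-26.5 -23.  -20.9]
0.15 89 [-33.  -29.3 -26.9]
0.16 71 [-38.3 -35.6 -33.3]
0.17 0 
time: 10.15
ee_pos: [0.4443, 0.0226, 0.1191]
tcp_rot: [-0.197, 0.98, 0.0, -0.0]
ft_force: [-1.0, -0.4, -0.3]
opening: 0.0002
time: 10.65
ee_pos: [0.4837, 0.0384, 0.1196]
tcp_rot: [-0.197, 0.98, -0.001, 0.002]
ft_force: [-1.0, -0.3, -0.3]
opening: -0.0002
side 10.7
0.11 94 [-11.   -4.9  -2.3]
0.12 92 [-15.9 -11.2  -8.8]
0.13 90 [-21.3 -17.1 -14.8]
0.14 93 [-27.6 -23.  -20.9]
0.15 122 [-56.2 -29.9 -27.1]
0.16 139 [-62.3 -38.7 -33.5]
0.17 60 [-66.4 -54.9 -47. ]
scene 10.75
0.11 77 [-11.7  -3.8  53.6]
0.12 46 [-16.8 -11.9  -9.5]
0.13 43 [-22.4 -17.7 -15.4]
0.14 39 [-31.  -24.5 -21.6]
0.15 62 [-58.6 -31.6 -27.6]
0.16 134 [-66.7 -38.6 -34.7]
0.17 45 [-70.1 -64.4 -54.7]
```

View pics/push1_side.png

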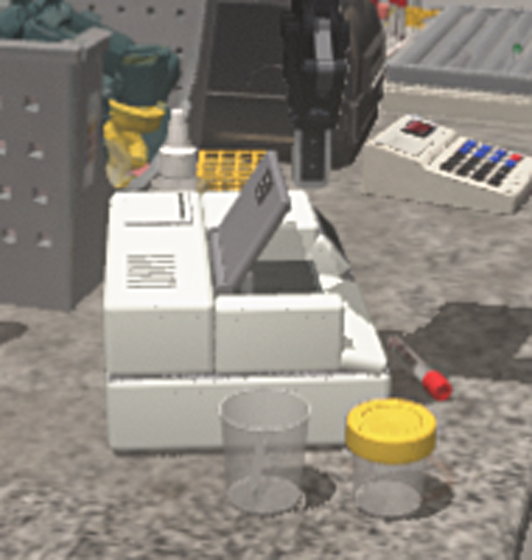

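The fingertip at (310,180) stands just in front of the hatch edge at (285,190), and it overlaps the edge in height. Now I'll push rearward at an easy speed.

```bash
python3 -m creep '[[0,-2,0,4,0,0,0],[0,-6,0,4,0,0,0],[0,-10,0,4,0,0,0],[0,-14,0,4,0,0,0],[0,-18,0,4,0,0,0],[0,-22,0,4,0,0,0],[0,-25,0,4,0,0,0]]'; python3 -m creep '[[0,-4,0,0,0,0,0],[0,-8,0,0,0,0,0],[0,-12,0,0,0,0,0],[0,-15,0,0,0,0,0]]'; python3 ang.py |grep -v ' 0 '
```

```text
time: 11.45
ee_pos: [0.5049, 0.0478, 0.1151]
tcp_rot: [-0.197, 0.98, -0.0, 0.0]
ft_force: [-0.5, -0.3, 0.7]
opening: -0.0
time: 11.85
ee_pos: [0.5187, 0.0536, 0.1151]
tcp_rot: [-0.197, 0.98, -0.0, 0.0]
ft_force: [-1.0, -1.6, 0.8]
opening: 0.0001
side 11.9
0.11 46 [-14.1  -0.8   1.9]
0.12 42 [-5.9  0.7  1.6]
0.13 38 [-6.6  0.7  1.3]
0.14 34 [-6.  -0.9  0.9]
0.15 74 [-27.8 -12.2   0.5]
0.16 93 [-25.6 -10.3   0.2]
0.17 139 [-23.7  -6.1  -1.1]
scene 11.95
0.11 61 [-16.1  -7.3  41.7]
0.12 60 [-9.1 -8.6 -4.5]
0.13 46 [-9.4 -8.8 -4.9]
0.14 46 [-9.5 -8.9 -3.8]
0.15 62 [-29.5  -9.4  -5.3]
0.16 103 [-29.1  -9.6  -7.3]
0.17 123 [-28.8  -7.1  -2.4]
```

```bash
python3 -m creep '[[0,-3,0,0,0,0,0],[0,-6,0,0,0,0,0],[0,-9,0,0,0,0,0],[0,-11,0,0,0,0,0],[0,-11,0,0,0,0,0]]'; python3 -m creep '[[0,-2,0,0,0,0,0],[0,-2,0,0,0,0,0]]';python3 ang.py |grep -v ' 0 '
```

```text
time: 12.45
ee_pos: [0.5289, 0.0579, 0.115]
tcp_rot: [-0.197, 0.98, -0.0, 0.0]
ft_force: [-0.8, 0.6, 0.0]
opening: 0.0002
time: 12.65
ee_pos: [0.5305, 0.0585, 0.115]
tcp_rot: [-0.197, 0.98, -0.0, 0.0]
ft_force: [0.4, -1.2, -0.0]
opening: -0.0
side 12.7
0.11 32 [-14.8  -0.8  23.4]
0.12 30 [-3.1  0.9  5.9]
0.13 32 [-1.3  2.5  7.6]
0.14 32 [1.3 5.9 9.3]
0.15 77 [-14.6   0.3   9.2]
0.16 111 [-13.3   2.   12.4]
0.17 130 [-13.2   9.8  14.5]
scene 12.75
0.11 93 [-5.6 -4.5 39.5]
0.12 87 [-4.8 -3.4 -0.1]
0.13 71 [-2.3 -1.2  1.1]
0.14 70 [-0.   1.1  4.5]
0.15 84 [-15.4   2.9   6.8]
0.16 118 [-15.4   5.    7.7]
0.17 105 [-17.2   9.1  13.6]
```

```bash
for k in 1; do python3 -m creep '[[0,-2,0,0,0,0,0],[0,-2,0,0,0,0,0]]'; done; python3 -m creep '[[0,-2,0,0,0,0,0],[0,-2,0,0,0,0,0]]'; python3 ang.py |grep -v ' 0 '|tail -8; python3 -c "
from h import *;print(sense()['ee_pos'],sense()['ft_force'])"
```

```text
time: 12.95
ee_pos: [0.5322, 0.0593, 0.115]
tcp_rot: [-0.197, 0.98, 0.0, 0.0]
ft_force: [0.1, -0.0, 1.7]
opening: -0.0
time: 13.15
ee_pos: [0.5326, 0.0597, 0.1149]
tcp_rot: [-0.197, 0.98, -0.0, -0.001]
ft_force: [-3.1, -2.7, 2.0]
opening: 0.0003
scene 13.25
0.11 99 [-6.9 -4.  41.5]
0.12 104 [-3.8 -2.6  0.2]
0.13 90 [-1.2  0.1  3. ]
0.14 76 [1.1 2.9 6.3]
0.15 79 [-13.6   5.2   8.6]
0.16 138 [-12.    8.1  11.4]
0.17 93 [-14.7  11.8  15.5]
[0.5326655  0.05968695 0.11488428] [-3.5212039  -3.88692108  2.46637658]
```

Force is building and the angle is about 105°, so the hatch is at its stop. One more small nudge, then I'll withdraw.

```bash
python3 -m creep '[[0,-1,0,0,0,0,0],[0,-1,0,0,0,0,0]]'; python3 -m creep '[[0,10,0,0,0,0,0],[0,40,0,0,0,0,0],[0,70,0,-10,0,0,0],[0,80,0,-50,0,0,0],[0,80,0,-90,0,0,0],[0,80,0,-90,0,0,0],[0,80,0,-90,0,0,0]]'; python3 ang.py final|grep -v ' 0 '
```

```text
time: 13.45
ee_pos: [0.5326, 0.0597, 0.1148]
tcp_rot: [-0.197, 0.98, -0.0, -0.002]
ft_force: [-5.9, -4.2, 3.7]
opening: -0.0003
time: 14.15
ee_pos: [0.4622, 0.0296, 0.2062]
tcp_rot: [-0.197, 0.98, -0.001, 0.002]
ft_force: [-1.4, -0.4, -0.2]
opening: -0.0003
side 14.2
0.11 34 [-14.9  -0.9   4.2]
0.12 32 [-2.5  0.8  5.9]
0.13 36 [-0.   4.1  9.2]
0.14 36 [ 2.8  5.8 11.7]
0.15 36 [ 5.5  9.1 14.1]
0.16 56 [ 8.3 10.6 17.4]
0.17 63 [12.7 15.3 17.8]
scene 14.25
0.11 102 [-12.6  -4.   32.4]
0.12 123 [-3.7 -2.4 -0.4]
0.13 127 [-1.2  0.2  2.7]
0.14 128 [1.6 2.9 5.2]
0.15 122 [4.2 5.5 7.6]
0.16 165 [ 7.   8.6 11.2]
0.17 113 [11.9 14.2 16.6]
```

View pics/final_scene.png

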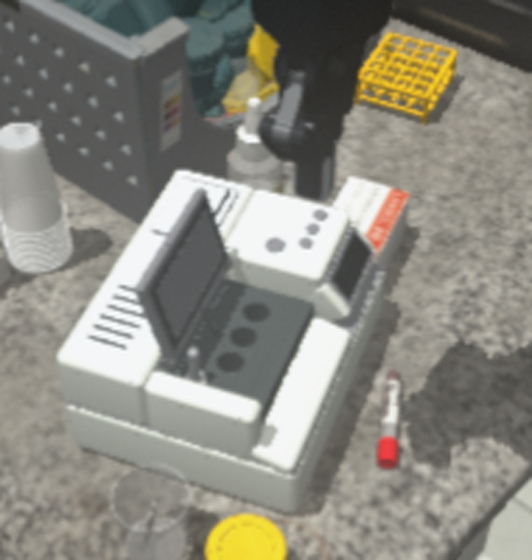

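The final view shows the hatch leaning back, from (165,350) up to (205,200), with the tube wells exposed. The hand is clear and the cups, tube, bottle and carton are in place. The fitted slope is about 15.4° past upright, which is roughly 1.84 rad and so at the stop.

```bash
python3 -m creep '[[0,0,0,0,0,0,0],[0,0,0,0,0,0,0],[0,0,0,0,0,0,0]]'; python3 -c "
from workcell import job_done;print(job_done())"
```

```text
time: 14.55
ee_pos: [0.4606, 0.0297, 0.2042]
tcp_rot: [-0.197, 0.98, 0.0, -0.001]
ft_force: [0.1, -0.1, 0.6]
opening: -0.0003
the job is handed in; nothing more can be done
None
```

The reader is open for loading: the hatch leans back against its stop, and the job was handed in at about 14.6 s.

- **Press:** I pressed the thumb pad down once with the shut fingertips. The highest force I read was about 2.5 N, against the stated 3 to 5 N. The hatch was about 0.13 rad down when last measured, then I pressed 0.7 mm more, still short of the bottom.
- **Pop-up:** With the hand away, the hatch rose by itself to about 60°. Two depth checks about 0.9 s apart gave the same angle. A third after lowering the hand in front of it (still not touching) also agreed, so it stood untouched for about 2 s.
- **Push over:** I pushed it back with the outside of the shut fingers until the reaction rose to about 8 N, which I took as the stop. After I withdrew, the angle measured about 1.84 rad (the stop is at 1.83), and the wrist force was back to noise level.
- **Bystanders:** In the last picture the cups, tube, bottle and carton looked in place. I checked that by eye and did not measure their positions.

One thing disagreed with the description. The visible fingertips ended about 27–31 mm above the reported TCP (tool tip point), so I found contact by force and camera instead of trusting that height.

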